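# Uncap the test chamber and hold its sprung lid open

### The arm

A 6-joint arm with a two-finger parallel gripper is mounted at the origin on the work surface. World frame = base frame: x ahead of the robot, y to its left, z up, the work surface at z = 0. Lengths are in m, angles in rad, forces in N, time in s.
With the tool pointing down it reaches from about 0.3 to 0.875 m from the base axis. Payload 6.4 kg.
Tool frame: the origin (TCP) lies at the very end of the fingers, on their centre line; the grasp point (between the pads) lies 19 mm behind it (env.grip_depth is the distance from the TCP to the grasp point, in m); z points along the fingers, y is the line along which they close (so a half turn about z gives the same grasp; the last joint's range is limited). The gripper opens to 85 mm and grips with 20 to 120 N. Pads are 22 mm wide; open, the fingers measure 114 mm over their backs; the gripper's body (76 mm by 85 mm) begins 54 mm behind the grasp point. The pads swing forward as they close: fully open they stand 13 mm farther back than shut.
Start: joints at [-1.366, 0.181, 1.607, -0, 1.354, -0.206], TCP at [0.23, -0.527, 0.206] pointing down, gripper open.
Joint ranges: [-2.99, 2.99], [-0.89, 2.07], [0.3, 2.58], [-1.14, 4.28], [0, 2.63], [-3.12, 3.12]. Speed limits (rad/s): [2.57, 2.57, 3.01, 3.14, 3.14, 3.14].

### API

Orientations are given as a rotation vector (axis times angle).
In Python, from rig import observe, viewer, env gives the robot as it stands. The module is installed in compiled form; this text tells all that it offers.
- The arm moves only by the tool jog_arm, never from a script. Its argument "plan" is a list of rows, each a list of 7 numbers: the finger opening in mm, from 0 to 85.4, then the shift along the tool's x, y, z in mm, then the turn, a rotation vector about the tool's x, y, z in degrees. In form: [[gripper, dx, dy, dz, wx, wy, wz], ...]. A call has 1 to 8 rows; each row shifts and turns the commanded pose from where the row before left it, along the tool's axes as they then stand; what a row does not reach is not made up. A row lasts 1/10 s, in which the tool goes at most 50 mm and 8.59 degrees, less where a joint would pass 70% of its speed; a pose out of reach is approached as far as the arm can. A call with a gripper value outside its range is refused whole. The fingers move at their own pace and stop on an object; "squeeze" is the grip in N (left out, the last holds). Time passes only in rows, so rows that do not move let the fingers close. It gives the time, the measured TCP pose, the force, the opening and the grip force at its end, in the units of the state.
- observe(): the state, without advancing time (a new reading comes with each control period).
- viewer.snapshot(name): name is "side" or "top" or "wrist"; returns the picture (420x560x3 uint8, red, green, blue); there is no depth.
- viewer.camera_info(name): a dict with "mtx" (3x3 intrinsics, pixels), "world_from_camera" (4x4, takes a point from camera to world coordinates); the wrist camera has in their place "tool_from_camera" (4x4, takes a point from camera to tool coordinates, whose origin is the TCP and whose axes are the flange's). Camera axes: x right, y down, z forward; pixel columns grow to the right and rows downward; lengths in m; the calibration is good to about 2 mm. The wrist camera is an equidistant fisheye: a pixel r from the principal point sees the ray r / f radians off the axis. A picture is of the moment at which its call begins: read the wrist's pose just before it. camera_info takes no time and is no camera call.
- env.close_job(): hands the job in; it is judged then, once.
The state is a dict: "time_s": time; "joints": joint angles; "dq": joint speeds; "joint_efforts": joint torques, N m; "tool_pos": TCP position; "eef_rot": TCP orientation; "wrist_force": force on the tool from outside, world axes, zero at the start; "wrist_torque": the same for the moment, N m; "width": finger opening in m; "gripper_force": force on a finger pad.
Only numpy, scipy, OpenCV 4.12 (cv2) and the standard library are available. Lean on these libraries where they do the work, as an engineer would, in place of code of your own. Each camera call takes 0.05 s, during which the arm holds its last target. There are 200 camera calls.

### The job

Take the loose black cap off the round port on the test chamber's lid and set it down, still upright (closed end up), in the round steel dish while the lid is still shut. Then raise the lid by its bar to 50 degrees from shut so that the board inside can be inspected, leaving the other things on the bench where they are. The lid springs shut by itself, so finish while still holding it steady at 50 degrees: do not let go.

Things in the scene. Friction and masses are not known exactly. Their poses are not given: they have to be found in the camera images.
- chamber: grey open-topped metal box, fixed to the bench, 170 (x) x 220 (y) x 75 mm high, holding a green circuit board. Origin: centre of its underside; x points from its front (the side with the lid's bar, towards the robot) to its hinge side, z up. It stands turned by up to 0.3 rad either way
- lid (a joint): hinge angle of the chamber's aluminium lid, rad: 0 shut, 0.87 = 50 degrees, grows as the bar's edge rises, stop at 1.35. Gravity and a spring always pull it shut (2 to 6 N straight down at the bar; lid about 0.35 kg). Lid plate 170 x 220 x 8 mm, its top 83.5 mm above the bench when shut
- lid_hinge (a point): middle of the lid's hinge line, on the far upper rim of the chamber, 75.5 mm above the bench; the hinge line runs along the chamber's y axis
- lid_bar (a point): middle of the lid's lifting bar: round steel, 10 mm thick, 100 mm long along the chamber's y, an 8 mm arm at each end. Lid shut: 192 mm in front of the hinge line and 44 mm above it (119.5 mm above the bench), 22 mm in front of the chamber's front face. Fingers fit before and behind it from above; it can turn between them, so the gripper may keep pointing down
- cap: loose round black plastic cap, 46 mm in diameter, 24 mm high, hollow below, about 35 g; at the start it sits over the port in the middle of the lid with its rim on the lid's top. The port is a round steel neck, 35 mm in diameter, 10 mm high: the cap lifts straight off it (2 mm free all round). Origin: centre of its underside (rim), z up
- dish: empty round steel dish, fixed to the bench, on one side of the chamber (left or right by turns): 150 mm across its rim, 136 mm across its foot, 16 mm high; inner floor 4 mm above the bench. Origin: centre of its underside
- parts_tray: bystander: rectangular black tray with parts in it, 120 x 130 x 25 mm, fixed, on the other side of the chamber. Origin: centre of its underside
- capacitor: bystander: loose black capacitor, 26 mm diameter, 40 mm high, standing in the parts tray. Origin: centre of its underside
- loupe: bystander: loose eye loupe, 52 mm diameter, 52 mm high, black top and clear skirt, left of the chamber towards the back. Origin: centre of its underside
- coil: bystander: loose round copper-wound coil, 48 mm diameter, 20 mm high, right of the chamber towards the back. Origin: centre of its underside
- flux_tin: bystander: loose flat round tin, 58 mm diameter, 28 mm high, far left of the chamber. Origin: centre of its underside
- heat_sink: bystander: loose finned aluminium heat sink, 70 x 50 x 34 mm, far right of the chamber. Origin: centre of its underside
- screwdriver: bystander: loose screwdriver, 160 mm long, lying crosswise between robot and chamber. Origin: underside, near its middle; x along the tool
There are look-alikes about, which are no part of the job. What is shaped like the cap but green is not meant.

How it is judged:
On the way, in this order (a step that is already met when the one before it is completed fails the run):
1. the cap is held in the fingers, clear above the port (z of cap in the frame of chamber above 0.1 m and contact force between the fingers and cap above 0.2 N), for 0.1 s.
2. the cap lies upright in the dish, let go, with the lid still shut (horizontal distance between cap and dish below 0.05 m and z of cap in the frame of dish between -0.002 and 0.012 m and angle between cap's own z axis and vertical below 0.2 rad and contact force between the fingers and cap below 0.05 N and linear speed of cap below 0.03 m/s and value of joint lid below 0.1 rad), for 0.2 s.
At the end, for the whole second after the job is handed in: The lid stands still at 50 degrees (0.87 rad, within 7 degrees) and is held there by the robot's fingers alone (over 0.5 N on the lid, no loose thing against it); the cap lies let go, upright within 11 degrees and flat on the floor of the round dish, its centre within 50 mm of the dish's (horizontal distance between cap and dish below 0.05 m and z of cap in the frame of dish between -0.002 and 0.012 m and angle between cap's own z axis and vertical below 0.2 rad and contact force between each of the fingers, lid and cap below 0.05 N and linear speed of cap below 0.03 m/s and value of joint lid between 0.75 and 0.995 rad and velocity of joint lid between -0.15 and 0.15 rad/s and contact force between the fingers and lid above 0.5 N and contact force between lid and capacitor below 0.05 N and contact force between lid and loupe below 0.05 N and contact force between lid and coil below 0.05 N and contact force between lid and flux_tin below 0.05 N and contact force between lid and heat_sink below 0.05 N and contact force between lid and screwdriver below 0.05 N); the arm keeps its last pose, push and grip.
It fails at once if the lid is raised by more than about 9 degrees before the cap is in the dish (value of joint lid above 0.15 rad and horizontal distance between cap and dish above 0.06 m).
It fails at once if a bystander is moved by more than 40 mm (distance of any of capacitor, loupe, coil, flux_tin, heat_sink, screwdriver from where it was at the start of the episode above 0.04 m).
It also fails if it takes over 54 s, if anything falls off the work surface, if the arm or the gripper's body presses on something with over 40 N, if the wrist force passes 120 N, or if a joint passes its speed limit or range.

## Working session

There is one attempt and no reset: what is moved stays moved. The work goes in short steps, Python scripts to look and compute and a tool call to move; the robot and the scene stay as the last step left them, time stands still between calls to the robot, and variables do not carry over. Pictures are saved under pics/ and viewed, at most 10 in all, crops included, and the job is handed in when it is done.

Besides the shell and the picture viewer there is one more tool, called after "Request:" by a JSON object that holds its "name" and its "arguments", one argument or row to a line. jog_arm: Moves the arm, as the interface text tells. Its arguments: {"type":"object","properties":{"plan":{"type":"array","items":{"type":"array","items":{"type":"number"}}},"squeeze":{"type":"number"}},"required":["plan"]}

```bash
mkdir -p pics; cat > h.py <<'E'
import numpy as np, cv2
from scipy.spatial.transform import Rotation as R
from rig import observe, viewer, env
def snap(n,f):
    im=viewer.snapshot(n); cv2.imwrite('pics/'+f,im[:,:,::-1]); return im
def ray(n,u,v):
    c=viewer.camera_info(n); K=np.array(c['mtx'])
    if n=='wrist':
        s=observe(); T=np.eye(4); T[:3,:3]=R.from_rotvec(s['eef_rot']).as_matrix(); T[:3,3]=s['tool_pos']
        T=T@np.array(c['tool_from_camera'])
        a=(u-K[0,2])/K[0,0]; b=(v-K[1,2])/K[1,1]; t=np.hypot(a,b)
        d=np.array([a/t*np.sin(t),b/t*np.sin(t),np.cos(t)]) if t>0 else np.array([0,0,1.])
    else:
        T=np.array(c['world_from_camera']); d=np.linalg.inv(K)@[u,v,1]
    return T[:3,3],T[:3,:3]@d
def hit(n,u,v,z):
    o,d=ray(n,u,v); return o+d*(z-o[2])/d[2]
E
python3 - <<'E'
from h import *
a=snap('top','top0.png'); b=snap('side','side0.png')
for n in('top','side','wrist'):
    print(n,viewer.camera_info(n))
s=observe(); print(s['time_s'],s['tool_pos'],s['eef_rot'],s['wrist_force'],s['width'])
print(R.from_rotvec(s['eef_rot']).as_matrix().round(3))
E
```

```text
top {'mtx': array([[485.03447267,   0.        , 281.72635896],
       [  0.        , 485.03447267, 215.16232621],
       [  0.        ,   0.        ,   1.        ]]), 'world_from_camera': array([[ 0.01074963, -0.9913134 ,  0.13108085,  0.42912448],
       [-0.99993324, -0.01121233, -0.00279233, -0.00595948],
       [ 0.0042378 , -0.13104208, -0.99136775,  1.28601384],
       [ 0.        ,  0.        ,  0.        ,  1.        ]])}
side {'mtx': array([[432.80265366,   0.        , 279.54682676],
       [  0.        , 432.80265366, 214.83716981],
       [  0.        ,   0.        ,   1.        ]]), 'world_from_camera': array([[-0.67601112, -0.39963406,  0.61911354, -0.12886489],
       [-0.73671959,  0.38467429, -0.55612043,  0.64970948],
       [-0.0159124 , -0.83205667, -0.55446234,  0.71296999],
       [ 0.        ,  0.        ,  0.        ,  1.        ]])}
wrist {'mtx': array([[325.1922621 ,   0.        , 278.7853423 ],
       [  0.        , 325.1922621 , 207.60409882],
       [  0.        ,   0.        ,   1.        ]]), 'tool_from_camera': array([[ 1.87677075e-04, -9.46975181e-01, -3.21306663e-01,
         8.31171322e-02],
       [ 9.99999825e-01,  3.57919889e-04, -4.70778316e-04,
        -3.51150480e-04],
       [ 5.60817426e-04, -3.21306518e-01,  9.46975082e-01,
        -1.68292452e-01],
       [ 0.00000000e+00,  0.00000000e+00,  0.00000000e+00,
         1.00000000e+00]])}
0.1 [ 0.22951211 -0.52661572  0.2049587 ] [-3.07395500e+00 -6.40433339e-01  1.66717918e-05] [ 0.28387318  0.02010703 -0.63133165] 0.08565493662930353
[[ 0.917  0.399 -0.   ]
 [ 0.399 -0.917  0.002]
 [ 0.    -0.002 -1.   ]]
```

View pics/top0.png

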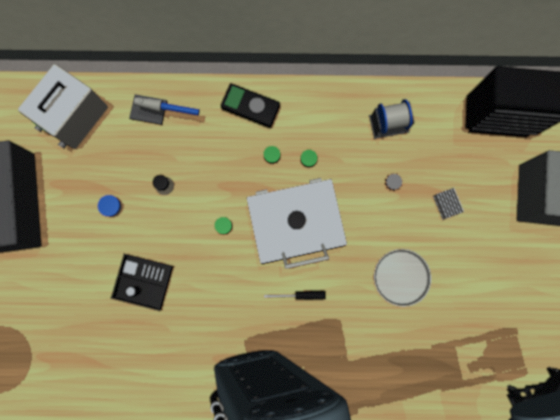

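View pics/side0.png

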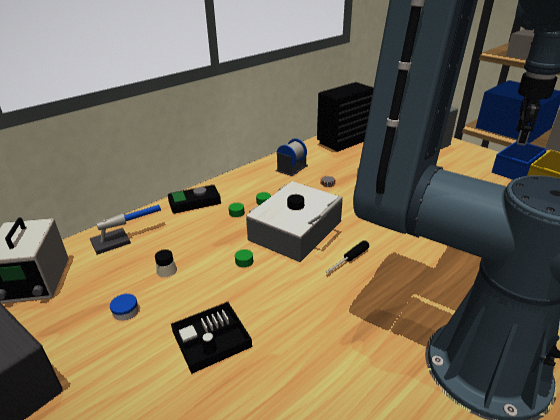

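The top view shows the black cap on the lid at (297,220), the dish at (402,277), and the bar running from about (288,264) to (327,258). The tray is at (142,282) and the screwdriver at (297,295). Things that could be taken for the cap are the green caps at (272,155), (309,158) and (223,226), the loupe top at (161,183) and the blue tin at (109,206). I choose the black one on the lid's port.

```bash
cat > m.py <<'E'
from h import *
a=cv2.imread('pics/top0.png'); b=cv2.imread('pics/side0.png')
def blob(m,u,v):
    n,l,st,c=cv2.connectedComponentsWithStats(m.astype(np.uint8)); k=l[v,u]; return c[k],st[k],(l==k)
c,st,_=blob(a.max(2)<75,297,220); print('cap px',c,st); cap=hit('top',*c,.1025); print('cap',cap)
c2,st2,_=blob(b.max(2)<75,296,202); print('side cap',c2,st2,hit('side',*c2,.0955), )
# two-ray intersection
o1,d1=ray('top',*c);o2,d2=ray('side',*c2); t=np.linalg.lstsq(np.c_[d1,-d2],o2-o1,rcond=None)[0]; print('tri',o1+d1*t[0],o2+d2*t[1])
hsv=cv2.cvtColor(a,cv2.COLOR_BGR2HSV)
lidm=((hsv[...,1]<60)&(hsv[...,2]>110))
c,st,m=blob(lidm,275,235); print('lid',c,st)
cn=max(cv2.findContours(m.astype(np.uint8),0,2)[0],key=cv2.contourArea)
m2=cv2.morphologyEx(m.astype(np.uint8),cv2.MORPH_OPEN,np.ones((15,15)));cn=max(cv2.findContours(m2,0,2)[0],key=cv2.contourArea)
P=np.array([hit('top',*p[0],.0835)[:2] for p in cn],np.float32); r=cv2.minAreaRect(P); print('lidrect',r)
c,st,m=blob(lidm,402,290); print('dish',c,st)
cn=max(cv2.findContours(m.astype(np.uint8),0,2)[0],key=cv2.contourArea)
P=np.array([hit('top',*p[0],.016)[:2] for p in cn],np.float32); print('dish',cv2.minEnclosingCircle(P),cv2.fitEllipse(P))
for u,v in((288,267),(327,261)): print('barend',hit('top',u,v,.1195))
for u,v in((267,295),(326,295)): print('scr',hit('top',u,v,.01))
cv2.imwrite('pics/crop0.png',cv2.resize(a[140:320,210:450],None,fx=3.3,fy=3.3,interpolation=2))
E
python3 m.py
```

```text
cap px [296.31506849 219.63013699] [288 212  17  17 219]
cap [ 0.57493737 -0.04527841  0.1025    ]
side cap [295.33628319 201.9380531 ] [287 195  17  15 226] [ 0.57724393 -0.0425419   0.0955    ]
tri [ 0.57592432 -0.04554454  0.09448928] [ 0.57816399 -0.04344391  0.09469543]
lid [296.27921018 221.9162859 ] [ 246  178  101   91 6128]
lidrect ((0.5783501863479614, -0.04471704363822937), (0.17954681813716888, 0.222041055560112), 12.925405502319336)
dish [401.65504808 277.17307692] [ 374  249   58   58 2496]
dish ((0.4382471442222595, -0.3253467381000519), 0.07512644678354263) ((0.4379962682723999, -0.3251343071460724), (0.14604049921035767, 0.14787113666534424), 168.35809326171875)
barend [ 0.45845105 -0.02559736  0.1195    ]
barend [ 0.47377016 -0.11895     0.1195    ]
scr [0.38829249 0.02643824 0.01      ]
scr [ 0.38991953 -0.12682651  0.01      ]
```

View pics/crop0.png

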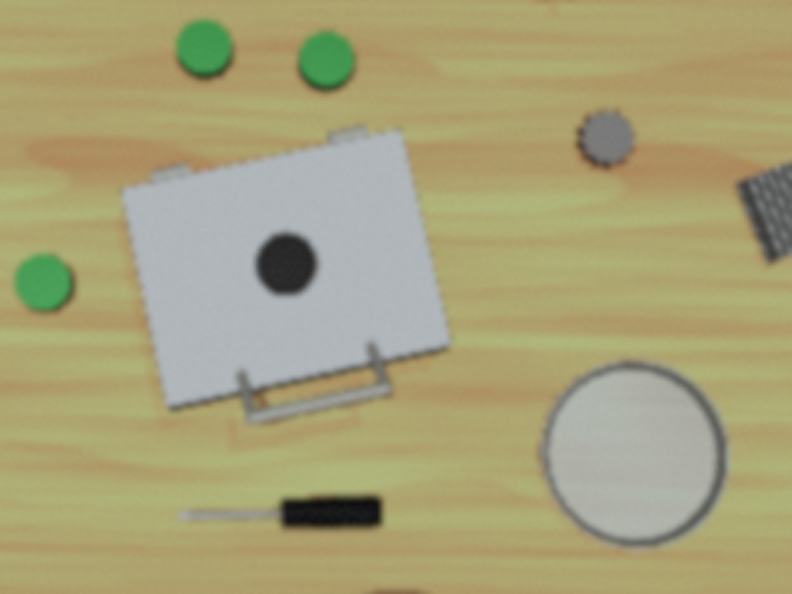

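The crop confirms a plain black round cap in the middle of the lid, with the green discs all off the lid. It measures (0.576,-0.045), which matches the lid's centre, and the bar's middle is near (0.47,-0.069). I'll move above it.

Request:
{"name": "jog_arm", "arguments": {
  "plan": [
    [85,36.4,-21.6,0,0,0,0],
    [85,36.4,-21.6,0,0,0,0],
    [85,36.4,-21.6,0,0,0,0],
    [85,36.4,-21.6,0,0,0,0],
    [85,36.4,-21.6,0,0,0,0],
    [85,36.4,-21.6,0,0,0,0],
    [85,36.4,-21.6,0,0,0,0]
  ],
  "squeeze": 30
}}

```text
time_s: 0.8
tool_pos: [0.4034, -0.2851, 0.2055]
eef_rot: [-3.075, -0.64, 0.0]
wrist_force: [0.6, -0.7, 0.6]
width: 0.0851
gripper_force: 0.0
```

Request:
{"name": "jog_arm", "arguments": {
  "plan": [
    [85,36.4,-21.6,0,0,0,0],
    [85,36.4,-21.6,0,0,0,0],
    [85,36.4,-21.6,0,0,0,0],
    [85,36.4,-21.6,0,0,0,0],
    [85,36.4,-21.6,0,0,0,0],
    [85,36.4,-21.6,0,0,0,0],
    [85,36.4,-21.6,0,0,0,0],
    [85,0,0,0,0,0,0]
  ]
}}

```text
time_s: 1.6
tool_pos: [0.5777, -0.0421, 0.2052]
eef_rot: [-3.072, -0.648, -0.001]
wrist_force: [-0.9, 0.0, -0.1]
width: 0.0853
gripper_force: 0.0
```

```bash
python3 - <<'E'
from h import *
s=observe(); print(s['tool_pos'],s['eef_rot'],s['dq'])
im=snap('wrist','w1.png')
E
```

```text
[ 0.57768197 -0.04211817  0.20521978] [-3.07243196e+00 -6.47807319e-01 -7.41033564e-04] [-0.06755746 -0.02742819  0.0424956  -0.0419714   0.00886325 -0.06259964]
```

View pics/w1.png

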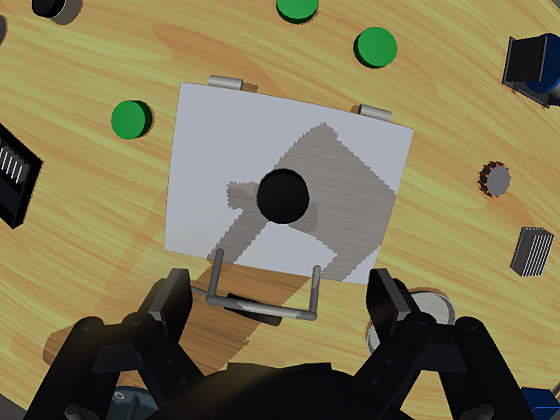

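The wrist view shows the cap at (283,196) on the lid, the bar from about (212,301) to (314,317), and the lid's corners at (181,84), (412,129), (374,283) and (165,249).

```bash
python3 - <<'E'
from h import *
b=cv2.imread('pics/w1.png')
n,l,st,c=cv2.connectedComponentsWithStats((b.max(2)<60).astype(np.uint8)); k=l[196,283]; print(c[k],st[k])
s=observe(); print(s['tool_pos']); M=R.from_rotvec(s['eef_rot']).as_matrix()
cap=hit('wrist',*c[k],.105); print('cap',cap,M.T@(cap-s['tool_pos']))
e=[hit('wrist',*p,.1195) for p in((210,300),(316,317))]; print('bar',e,np.mean(e,0),np.linalg.norm(e[0]-e[1]))
d=e[0]-e[1]; print('bar yaw',np.degrees(np.arctan2(-d[0],d[1])))
C=np.array([hit('wrist',*p,.0835)[:2] for p in((181,84),(412,129),(374,283),(165,249))]); print(C,C.mean(0))
for i in range(4):
    d=C[(i+1)%4]-C[i]; print(np.linalg.norm(d),np.degrees(np.arctan2(d[1],d[0])))
E
```

```text
[282.52045755 196.20017598] [ 257  169   53   55 2273]
[ 0.57656957 -0.04408094  0.20507053]
cap [ 0.57980379 -0.04554865  0.105     ] [0.00244195 0.00273321 0.10006644]
bar [array([ 0.46141876, -0.02223163,  0.1195    ]), array([ 0.48484327, -0.12364361,  0.1195    ])] [ 0.47313101 -0.07293762  0.1195    ] 0.10408215796536376
bar yaw 13.006277119886189
[[ 0.63408053  0.07777339]
 [ 0.683676   -0.1324116 ]
 [ 0.52522968 -0.17801647]
 [ 0.47336268  0.03978998]] [ 0.57908722 -0.04821618]
0.2159570433245027 -76.72327743872162
0.16487886686254116 -163.94283972630288
0.22389693419082163 103.39456868682564
0.1651452864435441 13.297070748211086
```

Request:
{"name": "jog_arm", "arguments": {
  "plan": [
    [85,1,1,35,0,0,0],
    [85,0,0,40,0,0,0],
    [85,0,0,25,0,0,0],
    [85,0,0,15,0,0,0],
    [85,0,0,0,0,0,0]
  ]
}}

```text
time_s: 2.15
tool_pos: [0.5753, -0.0472, 0.0885]
eef_rot: [-3.074, -0.639, 0.007]
wrist_force: [-0.7, -0.0, -0.4]
width: 0.0853
gripper_force: 0.0
```

Request:
{"name": "jog_arm", "arguments": {
  "plan": [
    [42,0,0,0,0,0,0],
    [42,0,0,0,0,0,0],
    [42,0,0,0,0,0,0],
    [42,0,0,0,0,0,0],
    [42,0,0,0,0,0,0],
    [42,0,0,0,0,0,0]
  ]
}}

```text
time_s: 2.75
tool_pos: [0.5775, -0.0469, 0.0911]
eef_rot: [3.075, 0.641, 0.001]
wrist_force: [-0.0, 0.0, -0.8]
width: 0.0421
gripper_force: 0.0
```

```bash
python3 - <<'E'
from h import *
s=observe(); print(s['tool_pos'],s['width'],s['gripper_force'])
im=snap('wrist','w2.png'); im2=snap('side','s2.png')
cv2.imwrite('pics/j2.png',np.hstack([cv2.resize(im[150:400,150:420],(432,400)),cv2.resize(im2[150:275,230:345],(368,400))])[:,:,::-1])
E
```

```text
[ 0.57751629 -0.04694176  0.09107441] 0.042069804723134464 0.0
```

View pics/j2.png

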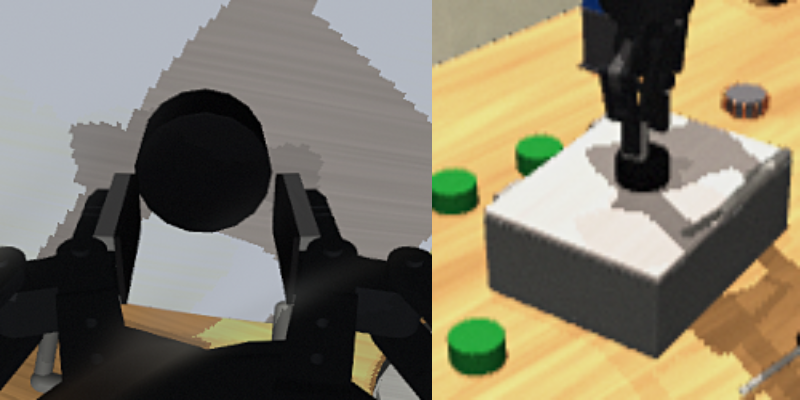

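```bash
python3 - <<'E'
from h import *
s=observe(); M=R.from_rotvec(s['eef_rot']).as_matrix()
for z in (.095,.1075,.115,.125):
  for p in((277,257),): c=hit('wrist',*p,z); w=np.linalg.norm(hit('wrist',234,257,z)-hit('wrist',320,257,z)); print(z,c,(M.T@(c-s['tool_pos'])).round(4),'width',w)
b=cv2.imread('pics/s2.png')
# port centre from lid corners by side view: cap bottom
c=((643-432)/3.2+230,(168)/3.2+150); print('side',c,hit('side',*c,.0955)); print(hit('side',*((643-432)/3.2+230,190/3.2+150),.0835))
C=[hit('side',(x-432)/3.2+230,y/3.2+150,.0835) for x,y in((487,209),(656,275),(789,151),(606,118))]; print(np.round(C,3),np.mean(C,0))
E
```

```text
0.095 [ 0.57486445 -0.04645662  0.095     ] [-0.0021 -0.0014 -0.0041] width 0.049033674292003504
0.1075 [ 0.5808487  -0.04393925  0.1075    ] [ 0.0044 -0.0014 -0.0166] width 0.04529966378533799
0.115 [ 0.58443926 -0.04242882  0.115     ] [ 0.0083 -0.0013 -0.0241] width 0.04305925748133873
0.125 [ 0.58922666 -0.04041492  0.125     ] [ 0.0134 -0.0012 -0.0341] width 0.040072049076006304
side (295.9375, 202.5) [ 0.57408464 -0.04171448  0.0955    ]
[ 0.56301514 -0.03098085  0.0835    ]
[[ 0.631  0.081  0.084]
 [ 0.471  0.045  0.084]
 [ 0.52  -0.166  0.084]
 [ 0.672 -0.091  0.084]] [ 0.57347293 -0.03258327  0.0835    ]
```

```bash
python3 - <<'E'
from h import *
s=observe(); M=R.from_rotvec(s['eef_rot']).as_matrix(); p=s['tool_pos']
c=viewer.camera_info('side'); T=np.linalg.inv(c['world_from_camera']); K=c['mtx']
ci=viewer.camera_info('wrist'); Tw=np.linalg.inv(ci['tool_from_camera']); Kw=ci['mtx']
for z in (.09,.1,.11,.12):
  for y in(-21,21):
    q=p+M@np.array([.011,y/1000,0]); q[2]=z; qc=T[:3,:3]@q+T[:3,3]; u=K@qc/qc[2]
    t=M.T@(q-p); a=Tw[:3,:3]@t+Tw[:3,3]; r=np.hypot(a[0],a[1]); th=np.arctan2(r,a[2]); uw=Kw[0,0]*th*a[:2]/r+Kw[:2,2]
    print(z,y,'sidecrop',((u[0]-230)*3.2+432).round(),((u[1]-150)*3.2).round(),'wristcrop',((uw-150)*1.6).round())
im=cv2.imread('pics/s2.png')[165:225,265:325]; cv2.imwrite('pics/s2c.png',cv2.resize(im,(600,600),interpolation=cv2.INTER_CUBIC))
E
```

```text
0.09 -21 sidecrop 623.0 179.0 wristcrop [148. 131.]
0.09 21 sidecrop 642.0 155.0 wristcrop [266. 132.]
0.1 -21 sidecrop 623.0 169.0 wristcrop [145. 143.]
0.1 21 sidecrop 642.0 145.0 wristcrop [270. 143.]
0.11 -21 sidecrop 623.0 159.0 wristcrop [142. 156.]
0.11 21 sidecrop 642.0 135.0 wristcrop [273. 156.]
0.12 -21 sidecrop 623.0 149.0 wristcrop [138. 170.]
0.12 21 sidecrop 642.0 125.0 wristcrop [277. 170.]
```

View pics/s2c.png

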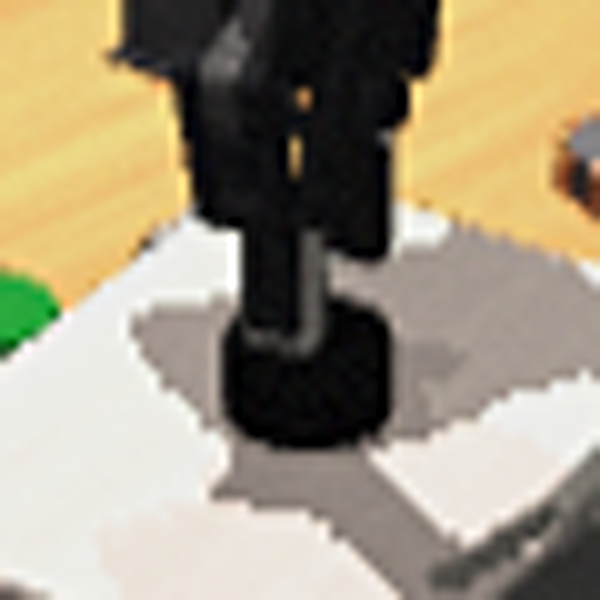

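The fingertips end at the cap's top, at z about 0.11. At this opening the pads stand well behind the TCP, so they closed above the cap without touching it. I'll reopen, go lower in force-checked steps, and close again.

Request:
{"name": "jog_arm", "arguments": {
  "plan": [
    [85,0,0,0,0,0,0],
    [85,0,0,0,0,0,0],
    [85,0,0,0,0,0,0],
    [85,2,0,5,0,0,0],
    [85,0,0,0,0,0,0]
  ]
}}

```text
time_s: 3.35
tool_pos: [0.5789, -0.0459, 0.085]
eef_rot: [-3.075, -0.641, 0.001]
wrist_force: [-0.7, 0.2, 0.4]
width: 0.085
gripper_force: 0.0
```

Request:
{"name": "jog_arm", "arguments": {
  "plan": [
    [85,0,0,5,0,0,0],
    [85,0,0,0,0,0,0]
  ]
}}

```text
time_s: 3.55
tool_pos: [0.5786, -0.046, 0.0799]
eef_rot: [-3.075, -0.641, 0.002]
wrist_force: [-1.0, 0.3, 0.3]
width: 0.0849
gripper_force: 0.0
```

Request:
{"name": "jog_arm", "arguments": {
  "plan": [
    [85,0,0,5,0,0,0],
    [85,0,0,0,0,0,0]
  ]
}}

```text
time_s: 3.75
tool_pos: [0.5787, -0.046, 0.075]
eef_rot: [-3.075, -0.641, 0.002]
wrist_force: [-0.1, 1.4, -0.3]
width: 0.0848
gripper_force: 0.0
```

Request:
{"name": "jog_arm", "arguments": {
  "plan": [
    [42,0,0,0,0,0,0],
    [42,0,0,0,0,0,0],
    [42,0,0,0,0,0,0],
    [42,0,0,0,0,0,0],
    [42,0,0,0,0,0,0]
  ]
}}

```text
time_s: 4.25
tool_pos: [0.5793, -0.0462, 0.0762]
eef_rot: [3.075, 0.641, 0.0]
wrist_force: [-2.2, 0.5, 2.9]
width: 0.0435
gripper_force: 30.1
```

Gripped: 30 N at 43.5 mm. I'll lift slowly and check.

Request:
{"name": "jog_arm", "arguments": {
  "plan": [
    [40,0,0,0,0,0,0],
    [40,0,0,-10,0,0,0],
    [40,0,0,-15,0,0,0],
    [40,0,0,-20,0,0,0],
    [40,0,0,-25,0,0,0],
    [40,0,0,-20,0,0,0],
    [40,0,0,0,0,0,0],
    [40,0,0,0,0,0,0]
  ]
}}

```text
time_s: 5.05
tool_pos: [0.5795, -0.0462, 0.1664]
eef_rot: [3.075, 0.641, 0.002]
wrist_force: [0.3, -0.6, -0.9]
width: 0.0433
gripper_force: 30.6
```

```bash
python3 - <<'E'
from h import *
s=observe(); print(s['tool_pos'],s['width'],s['gripper_force'],s['joints'])
im=snap('wrist','w3.png'); im2=snap('side','s3.png')
cv2.imwrite('pics/j3.png',np.hstack([cv2.resize(im[150:400,150:420],(432,400)),cv2.resize(im2[120:245,230:345],(368,400))])[:,:,::-1])
M=R.from_rotvec(s['eef_rot']).as_matrix(); d=np.array([.438,-.325,s['tool_pos'][2]])-s['tool_pos']; print((M.T@d).round(4))
E
```

```text
[ 0.57954118 -0.04619587  0.16639492] 0.04327514671226753 30.59716522693634 [-2.83602388e-01  2.30912788e-01  1.63014489e+00  4.35032691e-05
  1.27902473e+00  8.76352167e-01]
[-2.411e-01  1.991e-01 -1.000e-04]
```

View pics/j3.png

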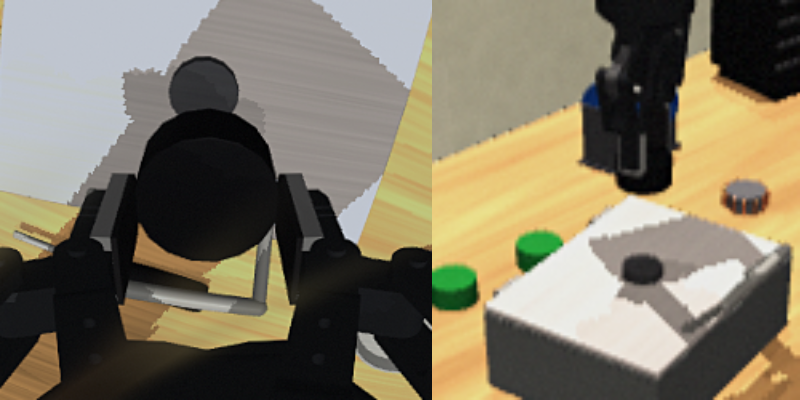

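The cap is held upright between the pads and the bare port is visible below it. Next I carry it over the dish.

Request:
{"name": "jog_arm", "arguments": {
  "plan": [
    [40,-20,16,0,0,0,0],
    [40,-35,29,0,0,0,0],
    [40,-36,30,0,0,0,0],
    [40,-36,30,0,0,0,0],
    [40,-36,30,0,0,0,0],
    [40,-35,29,0,0,0,0],
    [40,-28,23,0,0,0,0],
    [40,-15,12,0,0,0,0]
  ]
}}

```text
time_s: 5.95
tool_pos: [0.4356, -0.3269, 0.1644]
eef_rot: [-3.075, -0.636, 0.002]
wrist_force: [0.9, 0.2, 0.0]
width: 0.0437
gripper_force: 30.6
```

Request:
{"name": "jog_arm", "arguments": {
  "plan": [
    [40,0,0,30,0,0,0],
    [40,0,0,40,0,0,0],
    [40,0,0,40,0,0,0],
    [40,0,0,25,0,0,0],
    [40,0,0,15,0,0,0],
    [40,0,0,8,0,0,0],
    [40,0,0,0,0,0,0]
  ]
}}

```text
time_s: 6.65
tool_pos: [0.4374, -0.3244, 0.007]
eef_rot: [-3.074, -0.64, 0.001]
wrist_force: [0.0, 0.3, -0.6]
width: 0.0431
gripper_force: 30.7
```

Request:
{"name": "jog_arm", "arguments": {
  "plan": [
    [40,0,0,4,0,0,0],
    [40,0,0,3,0,0,0],
    [40,0,0,1,0,0,0],
    [40,0,0,0,0,0,0]
  ]
}}

```text
time_s: 7.05
tool_pos: [0.438, -0.325, 0.0002]
eef_rot: [3.075, 0.641, 0.001]
wrist_force: [0.0, 0.3, -0.2]
width: 0.0439
gripper_force: 30.7
```

Request:
{"name": "jog_arm", "arguments": {
  "plan": [
    [40,0,0,1,0,0,0],
    [40,0,0,0,0,0,0]
  ]
}}

```text
time_s: 7.25
tool_pos: [0.4378, -0.3249, -0.0011]
eef_rot: [3.075, 0.641, 0.0]
wrist_force: [-0.1, -0.7, -0.0]
width: 0.0436
gripper_force: 30.7
```

Request:
{"name": "jog_arm", "arguments": {
  "plan": [
    [40,0,0,1,0,0,0],
    [40,0,0,1,0,0,0],
    [40,0,0,0,0,0,0]
  ]
}}

```text
time_s: 7.55
tool_pos: [0.4379, -0.325, -0.0027]
eef_rot: [3.075, 0.641, 0.0]
wrist_force: [-1.2, 0.9, 3.7]
width: 0.0436
gripper_force: 31.3
```

Contact came where expected (+3.7 N at TCP -2.7 mm). I'll open gently and rise.

Request:
{"name": "jog_arm", "arguments": {
  "plan": [
    [55,0,0,0,0,0,0],
    [65,0,0,0,0,0,0],
    [75,0,0,0,0,0,0],
    [75,0,0,0,0,0,0],
    [75,0,0,0,0,0,0]
  ]
}}

```text
time_s: 8.05
tool_pos: [0.4377, -0.3248, -0.0033]
eef_rot: [-3.075, -0.641, 0.0]
wrist_force: [-0.7, -0.0, 0.0]
width: 0.0751
gripper_force: 0.0
```

Request:
{"name": "jog_arm", "arguments": {
  "plan": [
    [75,0,0,-10,0,0,0],
    [75,0,0,-30,0,0,0],
    [75,0,0,-45,0,0,0],
    [75,0,0,-45,0,0,0],
    [75,0,0,-45,0,0,0],
    [75,0,0,-20,0,0,0],
    [75,0,0,0,0,0,0],
    [75,0,0,0,0,0,0]
  ]
}}

```text
time_s: 8.85
tool_pos: [0.4377, -0.3248, 0.1922]
eef_rot: [3.075, 0.641, 0.001]
wrist_force: [-0.2, 0.4, -0.7]
width: 0.075
gripper_force: 0.0
```

```bash
python3 - <<'E'
from h import *
s=observe(); print(s['tool_pos'],s['eef_rot'],s['joints'])
im=snap('wrist','w4.png')[:,:,::-1].copy()
n,l,st,c=cv2.connectedComponentsWithStats((im[100:330,200:360].max(2)<60).astype(np.uint8))
for k in range(1,n):
    if st[k][4]>300: print(c[k]+[200,100],st[k],hit('wrist',*(c[k]+[200,100]),.02))
E
```

```text
[ 0.43771676 -0.32479859  0.19220681] [3.07473469e+00 6.40577878e-01 6.85251801e-04] [-8.56204096e-01  1.26105176e-01  1.69758891e+00 -2.88821480e-05
  1.31695335e+00  3.03803611e-01]
[278.87025948 178.2421823 ] [  58   56   43   45 1503] [ 0.43800154 -0.32312376  0.02      ]
```

View pics/w4.png

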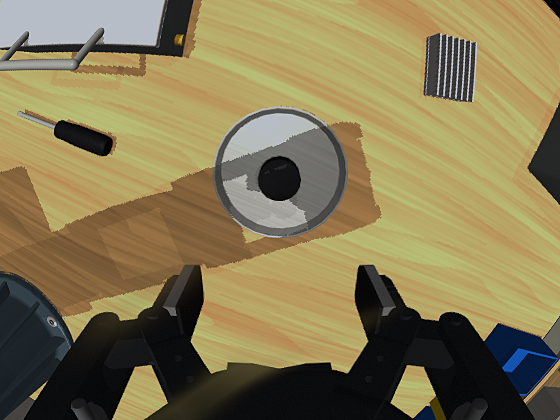

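The cap stands in the middle of the dish: the cap is at (279,178), inside the dish ring centred near (281,172). The bar's end shows at upper left, and the screwdriver hasn't moved. Next I go above the bar and turn the tool.

Request:
{"name": "jog_arm", "arguments": {
  "plan": [
    [75,10,-15,-20,0,0,0],
    [75,20,-34,-15,0,0,0],
    [75,25,-40,0,0,0,0],
    [75,25,-40,0,0,0,0],
    [75,25,-40,0,0,0,0],
    [75,20,-34,0,0,0,0],
    [75,10,-15,0,0,0,0],
    [75,0,0,0,0,0,-5]
  ]
}}

```text
time_s: 9.7
tool_pos: [0.4734, -0.0679, 0.2248]
eef_rot: [-3.04, -0.781, 0.004]
wrist_force: [-0.6, -0.3, 0.5]
width: 0.0751
gripper_force: 0.0
```

Request:
{"name": "jog_arm", "arguments": {
  "plan": [
    [55,0,0,0,0,0,-8.5],
    [55,0,0,0,0,0,-8.5],
    [55,0,0,0,0,0,-8.5],
    [55,0,0,0,0,0,-8.5],
    [55,0,0,0,0,0,-8.5],
    [55,0,0,0,0,0,-8.5],
    [55,0,0,0,0,0,-8.5],
    [55,0,0,0,0,0,-8.5]
  ]
}}

```text
time_s: 10.5
tool_pos: [0.4732, -0.0706, 0.2246]
eef_rot: [-2.081, -2.348, 0.002]
wrist_force: [-0.0, 0.4, -0.5]
width: 0.0548
gripper_force: 0.0
```

Request:
{"name": "jog_arm", "arguments": {
  "plan": [
    [55,0,0,0,0,0,-6.5],
    [55,0,0,0,0,0,0],
    [55,0,0,0,0,0,0]
  ]
}}

```text
time_s: 10.8
tool_pos: [0.4738, -0.0708, 0.2255]
eef_rot: [-1.957, -2.454, 0.001]
wrist_force: [-0.3, -0.0, 0.0]
width: 0.055
gripper_force: 0.0
```

```bash
python3 - <<'E'
from h import *
s=observe(); print(s['tool_pos'],s['eef_rot'],s['joints'],s['width'])
M=R.from_rotvec(s['eef_rot']).as_matrix(); print(M.round(3)); print(M.T@(np.array([.4745,-.0705,.095])-s['tool_pos']))
im=snap('wrist','w5.png')
E
```

```text
[ 0.47375438 -0.07076441  0.22545014] [-1.95725164e+00 -2.45415916e+00  1.04540740e-03] [-3.96782108e-01 -5.45916094e-02  1.81532447e+00  4.98582273e-05
  1.38347278e+00 -6.21128660e-01] 0.055020637641995274
[[-0.222  0.975 -0.002]
 [ 0.975  0.222  0.001]
 [ 0.002 -0.002 -1.   ]]
[-1.11649624e-04  1.05923715e-03  1.30448194e-01]
```

View pics/w5.png

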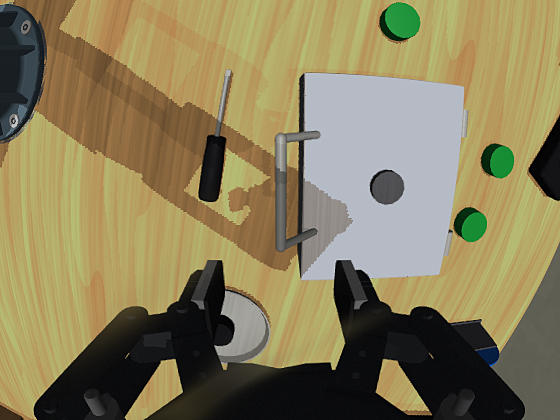

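The wrist view shows the bar vertical at column 281, rows 138 to 246. It lies between and parallel to the pads (fingers at columns about 210 and 350), and the lid is shut. I'll go down and close on it.

Request:
{"name": "jog_arm", "arguments": {
  "plan": [
    [55,0,1,30,0,0,0],
    [55,0,0,40,0,0,0],
    [55,0,0,30,0,0,0],
    [55,0,0,20,0,0,0],
    [55,0,0,10,0,0,0],
    [55,0,0,0,0,0,0]
  ],
  "squeeze": 40
}}

```text
time_s: 11.45
tool_pos: [0.4744, -0.0704, 0.0955]
eef_rot: [-1.954, -2.456, 0.001]
wrist_force: [-0.2, 0.4, 0.5]
width: 0.055
gripper_force: 0.0
```

Request:
{"name": "jog_arm", "arguments": {
  "plan": [
    [30,0,0,0,0,0,0],
    [30,0,0,0,0,0,0],
    [30,0,0,0,0,0,0]
  ]
}}

```text
time_s: 11.75
tool_pos: [0.4764, -0.0712, 0.098]
eef_rot: [1.954, 2.457, 0.001]
wrist_force: [-0.1, -0.2, -0.8]
width: 0.03
gripper_force: 0.0
```

Request:
{"name": "jog_arm", "arguments": {
  "plan": [
    [15,0,0,0,0,0,0],
    [5,0,0,0,0,0,0],
    [5,0,0,0,0,0,0],
    [5,0,0,0,0,0,0],
    [5,0,0,0,0,0,0]
  ]
}}

```text
time_s: 12.25
tool_pos: [0.4751, -0.071, 0.0968]
eef_rot: [-1.955, -2.459, 0.001]
wrist_force: [-4.6, -1.6, 2.9]
width: 0.0049
gripper_force: 2.8
```

Request:
{"name": "jog_arm", "arguments": {
  "plan": [
    [0,0,0,0,0,0,0],
    [0,0,0,0,0,0,0],
    [0,0,0,0,0,0,0],
    [0,0,0,0,0,0,0]
  ]
}}

```text
time_s: 12.65
tool_pos: [0.4756, -0.0709, 0.0969]
eef_rot: [1.955, 2.459, 0.0]
wrist_force: [-2.8, -0.8, 4.6]
width: -0.0001
gripper_force: 2.5
```

```bash
python3 - <<'E'
from h import *
s=observe(); print(s['tool_pos'],s['width'],s['gripper_force'],s['wrist_force'])
im=snap('wrist','w6.png'); im2=snap('side','s6.png')
cv2.imwrite('pics/j6.png',np.hstack([cv2.resize(im[150:400,150:420],(432,400)),cv2.resize(im2[150:275,230:345],(368,400))])[:,:,::-1])
E
```

```text
[ 0.47555147 -0.07087558  0.09693033] -5.96736234784955e-05 2.453140625730157 [-2.82907208 -0.7668947   4.60866232]
```

View pics/j6.png

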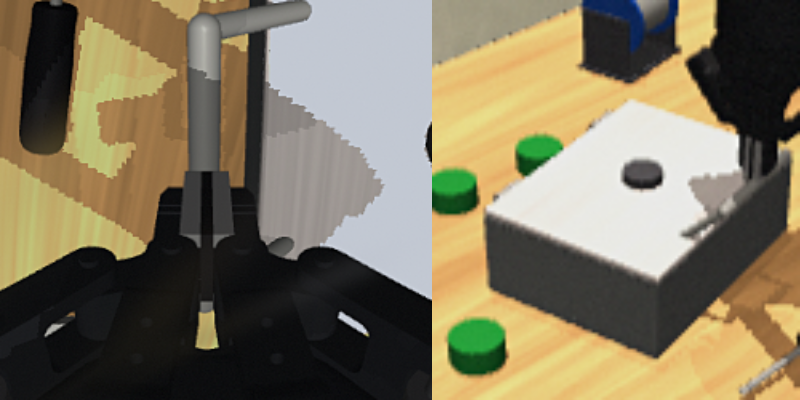

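The fingers shut just on top of the bar, so the tips sit about 25 mm higher than the reported TCP, consistent with the cap grasp. The lid is still shut. I'll open, go about 22 mm lower, and close again.

Request:
{"name": "jog_arm", "arguments": {
  "plan": [
    [55,0,0,-10,0,0,0],
    [55,0,0,0,0,0,0],
    [55,0,0,0,0,0,0],
    [55,0,0,0,0,0,0],
    [55,0,0,15,0,0,0],
    [55,0,0,10,0,0,0],
    [55,0,0,7,0,0,0],
    [55,0,0,0,0,0,0]
  ]
}}

```text
time_s: 13.55
tool_pos: [0.4744, -0.0704, 0.0735]
eef_rot: [-1.953, -2.457, 0.001]
wrist_force: [0.2, 1.1, 0.0]
width: 0.055
gripper_force: 0.0
```

Request:
{"name": "jog_arm", "arguments": {
  "plan": [
    [30,0,0,0,0,0,0],
    [15,0,0,0,0,0,0],
    [3,0,0,0,0,0,0],
    [3,0,0,0,0,0,0],
    [3,0,0,0,0,0,0],
    [3,0,0,0,0,0,0],
    [3,0,0,0,0,0,0]
  ]
}}

```text
time_s: 14.25
tool_pos: [0.475, -0.0711, 0.0749]
eef_rot: [-1.955, -2.459, 0.001]
wrist_force: [-4.7, -1.7, 3.6]
width: 0.0083
gripper_force: 39.0
```

The bar is gripped at 39 N and 8.3 mm. Now I raise the lid along the hinge arc (R = 197 mm) in half-steps.

Request:
{"name": "jog_arm", "arguments": {
  "plan": [
    [3,0,2,-8.3,0,0,0],
    [3,0,2.5,-8.2,0,0,0],
    [3,0,2.8,-8.1,0,0,0],
    [3,0,3.2,-8.1,0,0,0],
    [3,0,3.5,-7.8,0,0,0],
    [3,0,3.9,-7.7,0,0,0],
    [3,0,4.2,-7.5,0,0,0],
    [3,0,4.5,-7.3,0,0,0]
  ]
}}

```text
time_s: 15.05
tool_pos: [0.4996, -0.0654, 0.1381]
eef_rot: [-1.953, -2.457, 0.006]
wrist_force: [-8.3, -5.6, 1.1]
width: 0.0086
gripper_force: 38.9
```

Request:
{"name": "jog_arm", "arguments": {
  "plan": [
    [3,0,4.8,-7.1,0,0,0],
    [3,0,5.2,-6.9,0,0,0],
    [3,0,5.4,-6.7,0,0,0],
    [3,0,5.7,-6.4,0,0,0],
    [3,0,6,-6.2,0,0,0],
    [3,0,6.2,-5.9,0,0,0],
    [3,0,6.5,-5.6,0,0,0],
    [3,0,6.8,-5.3,0,0,0]
  ]
}}

```text
time_s: 15.85
tool_pos: [0.5444, -0.0552, 0.1904]
eef_rot: [-1.953, -2.457, 0.008]
wrist_force: [-20.6, -4.7, 20.1]
width: 0.0082
gripper_force: 39.7
```

Request:
{"name": "jog_arm", "arguments": {
  "plan": [
    [3,0,6.9,-5,0,0,0],
    [3,0,7.2,-4.8,0,0,0],
    [3,0,7.4,-4.4,0,0,0],
    [3,0,7.6,-4.1,0,0,0],
    [3,0,0,0,0,0,0],
    [3,0,0,0,0,0,0],
    [3,0,0,0,0,0,0]
  ]
}}

```text
time_s: 16.55
tool_pos: [0.5754, -0.0481, 0.2094]
eef_rot: [1.954, 2.458, -0.0]
wrist_force: [-8.6, -2.3, 12.1]
width: 0.0084
gripper_force: 41.3
```

The displacement works out to about 50.6°. I'll check by code, not by viewing, that the cap is still in the dish and the lid edge is where it should be.

```bash
python3 - <<'E'
from h import *
s=observe(); print(s['tool_pos'],np.abs(s['dq']).max(),s['wrist_force'],s['gripper_force'])
a=snap('top','t7.png')[:,:,::-1]; b=snap('side','s7.png')[:,:,::-1]
print(observe()['tool_pos'])
n,l,st,c=cv2.connectedComponentsWithStats((a[255:300,382:424].max(2)<70).astype(np.uint8))
for k in range(1,n):
    if st[k][4]>60: q=c[k]+[382,255]; print('cap',q,st[k],hit('top',*q,.02))
# predicted port-top centre & lid corners in side view vs angle; look at grey levels of port
cs=viewer.camera_info('side'); T=np.linalg.inv(cs['world_from_camera']); K=cs['mtx']
ps=np.radians(13); X=np.array([np.cos(ps),np.sin(ps),0]); Y=np.array([-X[1],X[0],0]); H=np.array([.579,-.046,.0755])+.085*X
hsv=cv2.cvtColor(np.ascontiguousarray(b),cv2.COLOR_BGR2GRAY)
def pr(th,r,h,y):
    p=H-X*(r*np.cos(th)-h*np.sin(th))+Y*y+np.array([0,0,r*np.sin(th)+h*np.cos(th)]); q=T[:3,:3]@p+T[:3,3]; return (K@q/q[2])[:2]
for t in(43,46,50,54,57): print(t,'port',pr(np.radians(t),.085,.018,0).round(1),'front-left corner',pr(np.radians(t),.17,.008,.11).round(1))
m=(hsv>140)&(b.max(2)-b.min(2)<40); m=m.astype(np.uint8); m[:120]=0; m=cv2.morphologyEx(m,2,np.ones((3,3)))
n,l,st,c=cv2.connectedComponentsWithStats(m)
for k in range(1,n):
    if st[k][4]>800:
        cn=cv2.findContours((l==k).astype(np.uint8),0,2)[0][0]; print(st[k],c[k],cv2.approxPolyDP(cn,5,True)[:,0].tolist())
E
```

```text
[ 0.57538143 -0.04813019  0.20939607] 0.0015818133782398629 [-8.64642533 -2.31802336 12.10393514] 41.2820041179657
[ 0.57530989 -0.048112    0.20935217]
cap [402.44811321 278.33018868] [ 12  16  18  15 212] [ 0.4349732  -0.32407698  0.02      ]
43 port [284.8 181.2] front-left corner [282.9 189.4]
46 port [283.6 180. ] front-left corner [280.6 186.4]
50 port [282.  178.5] front-left corner [277.3 182.5]
54 port [280.3 177. ] front-left corner [273.9 178.9]
57 port [279.  176.1] front-left corner [271.2 176.3]
[    0   120   289   141 21837] [118.71685671 168.72496222] [[0, 260], [34, 256], [54, 218], [61, 237], [122, 220], [124, 212], [273, 152], [288, 139], [274, 120], [63, 120], [62, 129], [42, 120], [42, 127], [28, 126], [42, 138], [52, 132], [54, 140], [44, 147], [24, 144], [27, 131], [18, 126], [25, 132], [20, 138], [16, 131], [8, 138], [0, 134], [0, 206], [4, 200], [8, 207], [0, 208]]
```

The cap stands in the dish at (0.435,-0.324), upright and still. The arm is still, gripping the bar at 41 N, and the geometry gives about 50.6°. Handing in.

```bash
python3 -c "
from rig import env
print(env.close_job())"
```

```text
the job is handed in; nothing more can be done
None
```

I handed the job in with the cap upright in the steel dish, about 3 mm from its centre, and the bar still gripped at 41 N with the lid at about 50.6° (worked out from the arm's position, not seen in an image); the hand-in returned no verdict.

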